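# Change over the covers in the edge-bonding fixture

### The job

Change over the edge-bonding fixture: set its two iron weights aside on the rubber mat, swing the hinged frame up past vertical so that it stays open, lift out the bonded hinge cover and lay it flat in the steel tray. Then lay the waiting oblong cover flat in the empty nest, shut the frame, and put each weight back on the end of the frame where it stood before, with the bar weight turned as it was. Leave the round cover where it is.

Things in the scene. Friction and masses are not known exactly. Their poses are not given: they have to be found in the camera images.
- fixture: Fixed clamshell bonding fixture, lower half: plywood and aluminium block, x -70 to +80, y +-132, top 30 mm above the bench. Origin: on the bench under the centre of the nest, a 92 (x) x 134 (y) mm recess, cork floor at z = 24, 6 mm deep (a cover has 6 mm play all round). Handle side is -x; the hinge runs along y at x = +70, z = +47 mm.
- frame (a joint): Angle (rad) of the fixture's hinged 0.7 kg aluminium frame: 0 shut, 2.0 open stop (front edge swung up and away). Falls open beyond about 1.7, shut below; turns easily. Shut: a plate x +-58, y +-128 mm, underside at 31, top at 43 mm above the bench, with a 66 x 108 mm window: the cover's dome sticks up through it, its flange is trapped below. A weight stands on each end (y about +-91).
- frame_handle (a point): Centre of the frame's black handle: a round crossbar 18 mm thick, 46 mm long, parallel to the hinge, on a thin stem 40 mm before the frame's front edge. Shut, it is at fixture x -98, y 0, z +37 mm; 168 mm from the hinge line. It can be gripped endwise (46 mm, along fixture y) from above and turns between the fingers as the frame swings.
- cap_done: The bonded cover lying in the fixture's nest at the start, long way along fixture y: brown leather-wrapped oblong recliner hinge cover. Flat flange 80 (x) x 122 (y) x 5 mm, on it an oblong dome 52 (x) x 94 (y) mm with upright sides, total height 38 mm. Origin: centre of its underside, z up. 0.12 kg.
- cap_next: The waiting cover lying on the bench: same oblong shape, size and origin as cap_done. It fits the nest flat with its long (y) axis along fixture y, either way round.
- cap_round: Round cover of another model lying on the bench: flange 104 mm across, dome 64 mm across, 34 mm high, origin at the centre of its underside. Not part of the job; it stays where it is.
- weight_round: Round cast-iron weight 64 mm across, 24 mm high, with a turned knob on its centre: 26 mm thick from z = 32 to 58 mm (its top). Origin: centre of the underside, z up. 0.5 to 0.8 kg. Starts on one end of the shut frame.
- weight_bar: Bar-shaped cast-iron weight 90 (x) x 44 (y) x 24 mm with the same knob on its centre (26 mm thick from z = 32 to 58 mm). Origin: centre of the underside, z up. 0.5 to 0.8 kg. Starts on the other end of the frame, its long axis roughly along fixture x.
- mat: Fixed flat black rubber mat on the bench, 120 (x) x 180 (y) x 6 mm, where the weights stand meanwhile, side by side along its y. Origin: centre of its underside.
- tray: Fixed shallow steel tray for finished covers, 130 (x) x 180 (y) mm outside, 3 mm walls 14 mm high, floor 3 mm above the bench. Origin: centre of its underside. A cover fits in with its long (y) axis along the tray's y.
Not all that is in view belongs to the job. What is shaped like the cap_done but green is not meant. What is shaped like the cap_next but pink is not meant.

How it is judged:
By the outcome, as a careful person would: the job done as asked, in the order asked, and still so for the second after the job is handed in, with the robot touching nothing.
It also fails if it takes over 144 s, if anything falls off the work surface, if the arm or the gripper's body presses on something with over 40 N, if the wrist force passes 120 N, or if a joint passes its speed limit or range.

### The arm

A 6-joint arm with a two-finger parallel gripper is mounted at the origin on the work surface. World frame = base frame: x ahead of the robot, y to its left, z up, the work surface at z = 0. Lengths are in m, angles in rad, forces in N, time in s.
With the tool pointing down it reaches from about 0.35 to 0.775 m from the base axis. Payload 5.5 kg.
Tool frame: the origin (TCP) lies midway between the tips of the shut fingers; the grasp point (between the pads) lies grasp_offset behind it (grasp_offset is the distance from the TCP to the grasp point, in m); z points along the fingers, y is the line along which they close (so a half turn about z gives the same grasp; the last joint's range is limited). The gripper opens to 85 mm and grips with 20 to 120 N. Pads are 22 mm wide; open, the fingers measure 114 mm over their backs; the gripper's body (76 mm by 85 mm) begins 54 mm behind the grasp point. The pads swing forward as they close: fully open they stand 13 mm farther back than shut.
Start: joints at [-1.424, 0.313, 0.046, 1.304, 0, 1.431], TCP at [0.163, -0.552, 0.231] pointing down, gripper open.
Joint ranges: [-2.76, 2.76], [-0.86, 1.69], [-1.03, 1.26], [-2.2, 2.34], [-1.47, 1.5], [-3.14, 3.14]. Speed limits (rad/s): [2.57, 2.57, 3.14, 3.14, 3.14, 3.14].

### API

Orientations are given as a unit quaternion [w, x, y, z].
In Python, from workcell import * gives the robot as it stands.
- The arm moves only by the tool step_arm, never from a script. Its argument "deltas" is a list of rows, each a list of 7 numbers: the shift along the world's x, y, z in mm, then the turn, a rotation vector about the world's x, y, z in degrees, then the gripper's target within -1 to 1 (fully open at 1, half-way at 0, shut at -1). A call has 1 to 5 rows; each row shifts and turns the commanded pose from where the row before left it; what a row does not reach is not made up. A row lasts 1/10 s, in which the tool goes at most 50 mm and 8.59 degrees, less where a joint would pass 70% of its speed; a pose out of reach is approached as far as the arm can. A call is refused whole if a number of a shift passes 50 or a number of a turn 8.59, either way. A call with a gripper value outside its range is refused whole. The fingers move at their own pace and stop on an object; "newtons" is the grip in N (left out, the last holds). Time passes only in rows, so rows that do not move let the fingers close. It gives the time, the measured TCP pose, the force, the opening and the grip force at its end, in the units of the state.
- get_state(): the state, without advancing time (a new reading comes with each control period).
- read_camera(name): name is "side" or "top"; returns a dict with "image" (480x640x3 uint8, red, green, blue), "z_map" (480x640 float32, m along the optical axis (not along the pixel's ray), 0 where there is no reading), "K" (3x3 intrinsics, pixels), "dist_coeffs" ([k1, k2, p1, p2, k3] as OpenCV has them; the pictures are not rectified), "world_from_camera" (4x4, takes a point from camera to world coordinates). Camera axes: x right, y down, z forward; pixel columns grow to the right and rows downward; lengths in m; the calibration is good to about 2 mm. A picture is of the moment at which its call begins.
- hand_in(): hands the job in; it is judged then, once.
The state is a dict: "clock": time; "joint_pos": joint angles; "qvel": joint speeds; "tau": joint torques, N m; "tcp_pos": TCP position; "orientation": TCP orientation; "wrist_force": force on the tool from outside, world axes, zero at the start; "ft_torque": the same for the moment, N m; "finger_gap": finger opening in m; "grip_force": force on a finger pad.
Only numpy, scipy, OpenCV 4.12 (cv2) and the standard library are available. Lean on these libraries where they do the work, as an engineer would, in place of code of your own. Each camera call takes 0.05 s, during which the arm holds its last target. There are 200 camera calls.

## Working session

There is one attempt and no reset: what is moved stays moved. The work goes in short steps, Python scripts to look and compute and a tool call to move; the robot and the scene stay as the last step left them, time stands still between calls to the robot, and variables do not carry over. Pictures are saved under pics/ and viewed, at most 14 in all, crops included, and the job is handed in when it is done.

Besides the shell and the picture viewer there is one more tool, called after "Emit:" as a command line: name --pt "numbers of a row" for each row, then --argument value for the rest. step_arm: Moves the arm, as the interface text tells. Its arguments: {"type":"object","properties":{"deltas":{"type":"array","items":{"type":"array","items":{"type":"number"}}},"newtons":{"type":"number"}},"required":["deltas"]}

```bash
ls; mkdir -p pics; python3 - <<'E'
from workcell import *
import cv2,numpy as np
for n in("top","side"):
    d=read_camera(n);cv2.imwrite(f"pics/{n}0.png",d["image"][:,:,::-1]);np.savez(f"{n}0.npz",**d)
    print(n,d["K"].tolist(),d["dist_coeffs"],d["world_from_camera"].round(3).tolist(),(d["z_map"]>0).mean())
print(get_state())
import workcell;print(getattr(workcell,'grasp_offset',None),[x for x in dir(workcell) if x[0]!='_'])
E
```

```text
pics
top [[475.77903011419863, 0.0, 323.22298155914956], [0.0, 475.77903011419863, 243.61989699022902], [0.0, 0.0, 1.0]] [-0.08064525  0.          0.          0.          0.        ] [[0.002, -0.995, 0.102, 0.46], [-1.0, -0.002, -0.0, -0.099], [0.0, -0.102, -0.995, 1.242], [0.0, 0.0, 0.0, 1.0]] 0.9961067708333333
side [[581.0639672840681, 0.0, 322.67058299201483], [0.0, 581.0639672840681, 235.10372227409013], [0.0, 0.0, 1.0]] [-0.16170264  0.          0.          0.          0.        ] [[-0.999, -0.031, 0.028, 0.56], [-0.041, 0.632, -0.774, 0.962], [0.007, -0.774, -0.633, 0.898], [0.0, 0.0, 0.0, 1.0]] 0.996123046875
{'clock': 0.1, 'joint_pos': array([-1.42364047e+00,  3.13904798e-01,  4.51110190e-02,  1.30359310e+00,
       -1.51443746e-05,  1.43121351e+00]), 'qvel': array([ 0.00093286, -0.00088063,  0.00298877, -0.00168404,  0.00206981,
       -0.0009579 ]), 'tau': array([ 2.37216896e-03, -4.81726813e+01,  2.99242687e+01,  1.27151681e-02,
       -1.60200570e-04,  2.99799055e-06]), 'tcp_pos': array([ 0.16255486, -0.55108167,  0.23051724]), 'orientation': array([-7.95241262e-04,  9.89739895e-01,  1.42878647e-01, -1.05834532e-05]), 'wrist_force': array([ 0.29210545, -0.02534585,  0.23645374]), 'ft_torque': array([-0.0109485 ,  0.02501823, -0.01240679]), 'grip_force': 0.0, 'finger_gap': 0.08545132969028735}
0.0187 ['MotionError', 'get_state', 'grasp_offset', 'hand_in', 'read_camera']
```

View pics/top0.png

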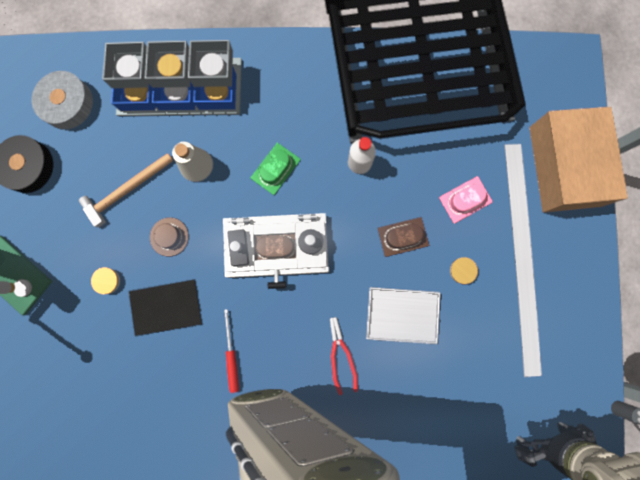

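View pics/side0.png

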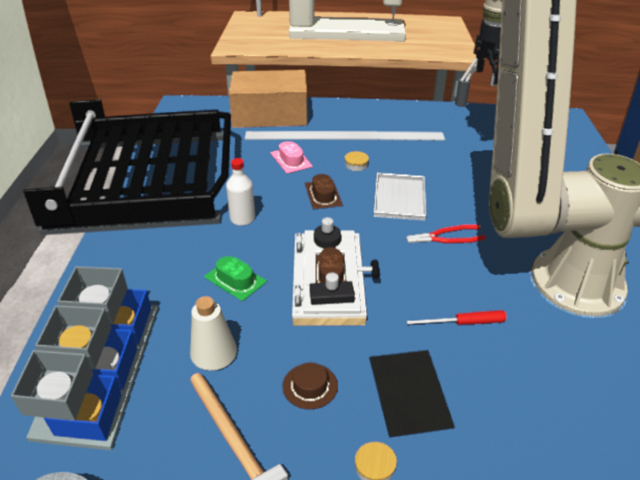

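The top view shows the fixture at (275,245) with its handle at (278,282). The bar weight is at (238,247), the round weight at (312,241), cap_next at (403,236), the mat at (165,307), the tray at (403,316) and the round cover at (169,237). The side view shows the same layout.

```bash
cat > h.py <<'E'
import cv2,numpy as np
def rays(d,uv):
    p=cv2.undistortPoints(np.float64(uv).reshape(-1,1,2),d["K"],d["dist_coeffs"])[:,0]
    return np.c_[p,np.ones(len(p))]
def cloud(d):
    v,u=np.mgrid[:480,:640]
    r=rays(d,np.c_[u.ravel(),v.ravel()])*d["z_map"].reshape(-1,1)
    T=d["world_from_camera"];return (r@T[:3,:3].T+T[:3,3]).reshape(480,640,3)
def onplane(d,uv,z):
    T=d["world_from_camera"];r=rays(d,uv)@T[:3,:3].T
    return T[:3,3]+r*((z-T[2,3])/r[:,2:])
def rect(P):
    (c,s,a)=cv2.minAreaRect((P[:,:2]*1000).astype(np.float32))
    if s[0]>s[1]: s=s[::-1];a-=90      # a: direction of short side from x
    a=(a+90)%180-90
    return np.round(c,1),np.round(s,1),round(a,1)
E
python3 - <<'E'
from h import *
D={n:dict(np.load(n+"0.npz")) for n in("top","side")}
C={n:cloud(D[n]) for n in D}
t=C["top"];s=C["side"]
W={}
def near(c,uv,r):
    m=np.hypot(*(c[:,:,:2]-t[uv[1],uv[0],:2]).transpose(2,0,1))<r; return m
for nm,uv,r,lo,hi in[("bench",(330,300),.03,-1,1),("mat",(165,307),.13,.0035,.02),("tray",(403,316),.125,.006,.03),("trayfloor",(403,316),.03,-1,1),("capnext",(403,236),.08,.003,.06),("capnextdome",(403,236),.08,.02,.06),("roundcap",(169,237),.08,.015,.06),
 ("fixture",(275,245),.17,.025,.06),("window cap dome",(274,246),.06,.05,.08),("barplate",(238,247),.065,.055,.085),("barknob",(238,244),.065,.088,.13),("roundplate",(312,241),.06,.055,.085),("roundknob",(312,241),.06,.088,.13),("handle",(278,282),.03,.02,.06)]:
    for n in D:
        m=near(C[n],uv,r)&(C[n][:,:,2]>lo)&(C[n][:,:,2]<hi);P=C[n][m]
        if len(P)>4: print(nm,n,len(P),rect(P),"z",np.percentile(P[:,2]*1000,[10,50,90]).round(1))
for n,(a,b,c,e) in {"top":(205,345,200,300),"side":(270,400,200,340)}.items():
    cv2.imwrite(f"pics/{n}c.png",cv2.resize(D[n]["image"][c:e,a:b,::-1],None,fx=4,fy=4))
E
```

```text
bench top 421 (array([ 439.8, -116.9]), array([57.2, 57.4]), 0.0) z [-4.2 -1.2  2.1]
bench side 310 (array([ 440.3, -116.4]), array([57.9, 58.8]), -85.2) z [-3.7 -1.1  1.4]
mat top 2443 (array([418.7, 312.3]), array([244.1, 258.1]), 47.5) z [3.9 5.7 8.5]
mat side 4839 (array([420.8, 316.9]), array([240.5, 252.3]), 85.8) z [4.2 6.  8.2]
tray top 604 (array([ 393.8, -303.9]), array([171. , 186.8]), -7.1) z [ 6.5 13.1 17.3]
tray side 522 (array([ 401. , -304.1]), array([134., 195.]), -4.3) z [ 6.7 12.3 16.7]
trayfloor top 421 (array([ 398.7, -306.1]), array([57. , 58.1]), -1.0) z [-1.1  1.8  5. ]
trayfloor side 233 (array([ 398.6, -305.7]), array([57.4, 58.2]), -45.4) z [-0.4  2.3  4.8]
capnext top 1237 (array([ 602.3, -301. ]), array([151.6, 153.4]), -66.6) z [ 3.8 31.6 39.1]
capnext side 824 (array([ 603.2, -298.7]), array([130.8, 151.8]), -75.2) z [ 3.9 26.4 38.6]
capnextdome top 647 (array([ 606. , -307.8]), array([52.6, 90.5]), 14.2) z [33.5 36.8 40. ]
capnextdome side 457 (array([ 606.5, -306.6]), array([52.8, 96.2]), 13.9) z [26.5 36.4 39.2]
roundcap top 510 (array([605.4, 308.3]
[... 686 characters left out ...]
b top 95 (array([571.1, 114.7]), array([24.1, 24.5]), 3.7) z [ 95.5  99.7 102.6]
barknob side 134 (array([570.9, 117.6]), array([23.6, 27. ]), -38.9) z [ 90.7  98.5 101.5]
roundplate top 468 (array([587.5, -55.7]), array([60.5, 85.4]), -2.8) z [61.5 65.7 68.9]
roundplate side 447 (array([587.7, -51.6]), array([61.9, 78.7]), 0.1) z [59.3 65.5 70.8]
roundknob top 88 (array([586.8, -66.9]), array([22.4, 24.1]), 0.8) z [ 96.3  99.4 101.8]
roundknob side 104 (array([587. , -62.9]), array([22.5, 27.2]), 2.4) z [ 91.4  98.7 101.2]
handle top 196 (array([492. ,  17.8]), array([43.7, 44.3]), -0.1) z [30.9 42.  45.6]
handle side 204 (array([491.3,  20. ]), array([44.1, 47.8]), -2.2) z [33.  41.  45.9]
```

View pics/topc.png

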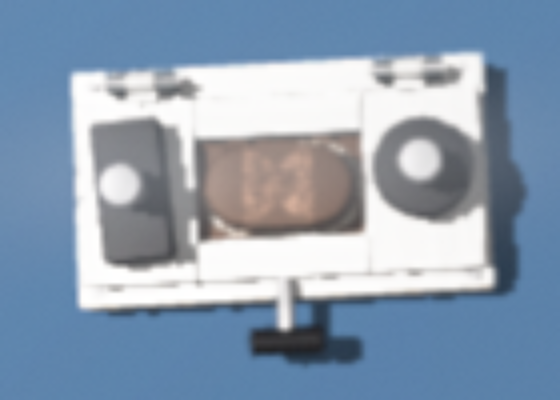

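The crop shows the fixture turned about 3° and the bar weight roughly along x. The knobs are at (120,185) and (420,162), and the handle crossbar is at (288,341). Next come refined fits using colour masks.

```bash
python3 - <<'E'
from h import *
D={n:dict(np.load(n+"0.npz")) for n in("top","side")}
C={n:cloud(D[n]) for n in D}
t=C["top"]
def big(m):
    n,l,s,_=cv2.connectedComponentsWithStats(m.astype(np.uint8)); return l==1+np.argmax(s[1:,4])
for n in D:
    c=C[n];h=cv2.cvtColor(D[n]["image"],cv2.COLOR_RGB2HSV).astype(int);H,S,V=h.transpose(2,0,1);z=c[:,:,2]
    def near(x,y,r): return np.hypot(c[:,:,0]-x,c[:,:,1]-y)<r
    def rep(nm,m,zz):
        m=big(m);k=cv2.findContours(m.astype(np.uint8),0,cv2.CHAIN_APPROX_NONE)[0];k=max(k,key=len)[:,0]
        print(n,nm,m.sum(),rect(onplane(D[n],k,zz)),"z50",(np.median(z[m])*1000).round(1))
    rep("mat",near(.42,.31,.14)&(V<70)&(S<130)&(z<.02),.006)
    rep("tray",near(.40,-.305,.125)&(S<80),.007)
    br=(H<20)|(H>165)
    rep("capnext flange",near(.606,-.307,.085)&br&(z<.055),.005)
    rep("fixture all",near(.575,.024,.19)&((S<90)&(V>110)),.036)
    rep("bar",near(.574,.115,.06)&(V<110)&(z>.05)&(z<.08),.067)
    rep("round",near(.587,-.065,.05)&(V<110)&(z>.05)&(z<.08),.067)
    rep("dome",near(.575,.024,.055)&(z>.052)&(z<.08)&br,.062)
    rep("nextdome",near(.606,-.307,.06)&(z>.028),.038)
    rep("handle",near(.480,.02,.033)&(V<70)&(z>.02),.042)
E
```

```text
top mat 2930 (array([418.7, 313.3]), array([115.4, 177.2]), 10.5) z50 5.0
top tray 3873 (array([ 400.5, -305.3]), array([137.5, 188.9]), -4.0) z50 2.2
top capnext flange 1300 (array([ 605.4, -308.1]), array([ 77.3, 118.7]), 14.1) z50 17.0
top fixture all 6007 (array([572.1,  21.9]), array([173.3, 274. ]), 3.1) z50 42.2
top bar 94 (array([551.3, 106.4]), array([37.3, 49.7]), -89.0) z50 64.8
top round 115 (array([571.9, -79.6]), array([24.8, 46.9]), 56.6) z50 66.3
top dome 682 (array([575.6,  22.6]), array([52.6, 92.5]), 0.9) z50 61.2
top nextdome 634 (array([ 605.7, -307.3]), array([52.5, 91.4]), 15.1) z50 36.9
top handle 100 (array([477.4,  17.6]), array([16.3, 43.5]), 8.3) z50 43.7
side mat 4966 (array([419.2, 317.7]), array([117.6, 178.3]), 10.3) z50 5.9
side tray 2266 (array([ 400.7, -307.4]), array([135.9, 207.8]), -4.0) z50 2.9
side capnext flange 857 (array([ 609.6, -321.2]), array([ 77.4, 153.9]), 13.5) z50 22.2
side fixture all 4120 (array([570.3,  37.7]), array([173.7, 300.9]), 3.1) z50 40.1
side bar 768 (array([570.1, 127. ]), array([57.9, 89. ]), -83.7) z50 65.4
side round 440 (array([585.9, -47.3]), array([59.1, 81.3]), 2.9) z50 65.1
side dome 608 (array([575.4,  30.4]), array([50.2, 93.4]), 2.6) z50 61.0
side nextdome 400 (array([ 605.5, -298. ]), array([ 53.7, 105.2]), 12.2) z50 36.8
side handle 124 (array([478.5,  27.1]), array([15.7, 61.1]), 1.9) z50 43.2
```

Emit:
step_arm --pt "10 16 0 0 0 4 1" --pt "20 33 0 0 0 8.5 1" --pt "20 33 0 0 0 8.5 1" --pt "20 33 0 0 0 8.5 1" --pt "20 33 0 0 0 8.5 1" --newtons 90

```text
clock: 0.6
tcp_pos: [0.253, -0.402, 0.2309]
orientation: [-0.0, 0.888, 0.46, 0.0]
wrist_force: [0.3, -0.5, 0.1]
finger_gap: 0.0856
grip_force: 0.0
```

Emit:
step_arm --pt "21 34 0 0 0 8.5 1" --pt "21 34 0 0 0 8.5 1" --pt "21 34 0 0 0 8.5 1" --pt "21 34 0 0 0 8.5 1" --pt "21 34 0 0 0 4.3 1"

```text
clock: 1.1
tcp_pos: [0.358, -0.2319, 0.2311]
orientation: [-0.0, 0.688, 0.725, 0.0]
wrist_force: [1.4, -0.8, 0.1]
finger_gap: 0.0857
grip_force: 0.0
```

Emit:
step_arm --pt "21 35 0 0 0 0 1" --pt "21 35 0 0 0 0 1" --pt "21 35 0 0 0 0 1" --pt "21 35 -10 0 0 0 1" --pt "21 35 -10 0 0 0 1"

```text
clock: 1.6
tcp_pos: [0.4633, -0.0569, 0.2111]
orientation: [0.0, 0.69, 0.724, 0.0]
wrist_force: [0.2, -1.5, 0.4]
finger_gap: 0.0856
grip_force: 0.0
```

Emit:
step_arm --pt "21 35 -10 0 0 0 1" --pt "21 35 -10 0 0 0 1" --pt "21 35 -10 0 0 0 1" --pt "21 35 -10 0 0 0 1" --pt "20 33 0 0 0 0 1"

```text
clock: 2.1
tcp_pos: [0.5661, 0.1161, 0.1692]
orientation: [-0.001, 0.69, 0.724, -0.001]
wrist_force: [1.7, -0.4, -0.5]
finger_gap: 0.0852
grip_force: 0.0
```

Emit:
step_arm --pt "4 0 -30 0 0 0 1" --pt "0 0 -40 0 0 0 0" --pt "0 0 -26 0 0 0 0" --pt "0 0 0 0 0 0 -1" --pt "0 0 0 0 0 0 -1"

```text
clock: 2.6
tcp_pos: [0.5702, 0.1144, 0.0752]
orientation: [-0.0, 0.69, 0.724, -0.001]
wrist_force: [-0.2, -1.0, 0.5]
finger_gap: 0.0283
grip_force: 0.0
```

Emit:
step_arm --pt "0 0 0 0 0 0 -1" --pt "0 0 0 0 0 0 -1" --pt "0 0 0 0 0 0 -1"

```text
clock: 2.9
tcp_pos: [0.5709, 0.1143, 0.0761]
orientation: [0.0, 0.69, 0.724, 0.0]
wrist_force: [-0.3, -0.5, -4.2]
finger_gap: 0.0237
grip_force: 89.0
```

Emit:
step_arm --pt "0 0 10 0 0 0 -1" --pt "0 0 25 0 0 0 -1" --pt "0 0 30 0 0 0 -1" --pt "-10 15 5 0 0 0 -1" --pt "-20 31 0 0 0 0 -1"

```text
clock: 3.4
tcp_pos: [0.5432, 0.1596, 0.1478]
orientation: [0.002, 0.691, 0.722, 0.002]
wrist_force: [1.1, 1.5, -7.9]
finger_gap: 0.0229
grip_force: 89.6
```

Emit:
step_arm --pt "-26 39 0 0 0 0 -1" --pt "-26 39 0 0 0 0 -1" --pt "-26 39 0 0 0 0 -1" --pt "-26 39 0 0 0 0 -1" --pt "-18 26 -10 0 0 0 -1"

```text
clock: 3.9
tcp_pos: [0.4167, 0.3454, 0.1368]
orientation: [-0.0, 0.689, 0.725, 0.001]
wrist_force: [0.6, 0.7, -7.5]
finger_gap: 0.0234
grip_force: 89.6
```

Emit:
step_arm --pt "-8 13 -20 0 0 0 -1" --pt "0 0 -30 0 0 0 -1" --pt "0 0 -22 0 0 0 -1" --pt "0 0 -10 0 0 0 -1" --pt "0 0 0 0 0 0 -1"

```text
clock: 4.4
tcp_pos: [0.409, 0.3547, 0.052]
orientation: [-0.0, 0.69, 0.724, -0.002]
wrist_force: [-0.4, -0.2, -8.5]
finger_gap: 0.0237
grip_force: 89.4
```

Emit:
step_arm --pt "0 0 -8 0 0 0 -1" --pt "0 0 -4 0 0 0 -1" --pt "0 0 -1 0 0 0 -1" --pt "0 0 0 0 0 0 -1"

```text
clock: 4.8
tcp_pos: [0.4109, 0.3555, 0.0407]
orientation: [0.0, 0.69, 0.724, 0.0]
wrist_force: [0.3, 0.1, -7.1]
finger_gap: 0.0231
grip_force: 89.4
```

Emit:
step_arm --pt "0 0 -2 0 0 0 -1" --pt "0 0 -1 0 0 0 -1" --pt "0 0 0 0 0 0 -1"

```text
clock: 5.1
tcp_pos: [0.4114, 0.3558, 0.039]
orientation: [0.0, 0.69, 0.724, 0.001]
wrist_force: [-1.4, -1.6, 4.2]
finger_gap: 0.0234
grip_force: 91.1
```

Emit:
step_arm --pt "0 0 0 0 0 0 0.2" --pt "0 0 0 0 0 0 0.2" --pt "0 0 20 0 0 0 0.2" --pt "0 0 45 0 0 0 0.2" --pt "8 -20 40 0 0 0 0.2"

```text
clock: 5.6
tcp_pos: [0.4183, 0.3368, 0.1437]
orientation: [-0.0, 0.689, 0.725, 0.0]
wrist_force: [1.4, -0.3, 0.7]
finger_gap: 0.0509
grip_force: 0.0
```

Emit:
step_arm --pt "18 -43 0 0 0 0 0.2" --pt "18 -43 0 0 0 0 0.2" --pt "18 -43 0 0 0 0 0.2" --pt "18 -43 0 0 0 0 0.2" --pt "18 -43 0 0 0 0 0.2"

```text
clock: 6.1
tcp_pos: [0.5098, 0.1188, 0.143]
orientation: [0.001, 0.69, 0.724, 0.001]
wrist_force: [0.3, -0.3, -0.3]
finger_gap: 0.051
grip_force: 0.0
```

Emit:
step_arm --pt "18 -43 0 0 0 0 0.2" --pt "18 -43 0 0 0 0 0.2" --pt "18 -43 0 0 0 0 0.2" --pt "18 -43 0 0 0 0 0.2" --pt "6 -15 0 0 0 0 0.2"

```text
clock: 6.6
tcp_pos: [0.589, -0.0709, 0.1427]
orientation: [0.002, 0.692, 0.722, 0.0]
wrist_force: [0.2, 0.9, 0.4]
finger_gap: 0.0511
grip_force: 0.0
```

Emit:
step_arm --pt "0 0 -20 0 0 0 0.2" --pt "0 0 0 0 0 0 0.2"

```text
clock: 6.8
tcp_pos: [0.5854, -0.0667, 0.1202]
orientation: [-0.002, 0.691, 0.723, -0.001]
wrist_force: [-1.4, 0.5, -0.3]
finger_gap: 0.0512
grip_force: 0.0
```

Next I descend 45 mm, grip and lift.

Emit:
step_arm --pt "0 0 -25 0 0 0 0.2" --pt "0 0 -20 0 0 0 0.2" --pt "0 0 0 0 0 0 -1" --pt "0 0 0 0 0 0 -1" --pt "0 0 0 0 0 0 -1"

```text
clock: 7.3
tcp_pos: [0.5866, -0.066, 0.078]
orientation: [0.0, 0.69, 0.724, 0.0]
wrist_force: [0.4, 0.0, -4.6]
finger_gap: 0.0234
grip_force: 88.5
```

Emit:
step_arm --pt "0 0 0 0 0 0 -1" --pt "0 0 0 0 0 0 -1"

```text
clock: 7.5
tcp_pos: [0.5867, -0.0661, 0.078]
orientation: [-0.0, 0.69, 0.724, 0.0]
wrist_force: [-1.0, 2.3, -0.4]
finger_gap: 0.0234
grip_force: 89.1
```

Emit:
step_arm --pt "0 0 10 0 0 0 -1" --pt "0 0 25 0 0 0 -1" --pt "0 0 30 0 0 0 -1" --pt "-5 10 5 0 0 0 -1" --pt "-15 32 0 0 0 0 -1"

```text
clock: 8.0
tcp_pos: [0.5692, -0.0265, 0.1489]
orientation: [0.003, 0.691, 0.722, 0.001]
wrist_force: [0.7, 0.6, -7.0]
finger_gap: 0.0231
grip_force: 89.3
```

Emit:
step_arm --pt "-18 38 0 0 0 0 -1" --pt "-18 38 0 0 0 0 -1" --pt "-18 38 0 0 0 0 -1" --pt "-18 38 0 0 0 0 -1" --pt "-18 38 0 0 0 0 -1"

```text
clock: 8.5
tcp_pos: [0.4746, 0.167, 0.1466]
orientation: [-0.0, 0.69, 0.724, -0.0]
wrist_force: [0.5, 0.8, -6.7]
finger_gap: 0.0234
grip_force: 89.4
```

Emit:
step_arm --pt "-18 38 0 0 0 0 -1" --pt "-18 38 0 0 0 0 -1" --pt "-14 32 -10 0 0 0 -1" --pt "0 0 -25 0 0 0 -1" --pt "0 0 -30 0 0 0 -1"

```text
clock: 9.0
tcp_pos: [0.426, 0.2754, 0.0822]
orientation: [0.001, 0.689, 0.725, 0.001]
wrist_force: [1.1, 0.0, -7.4]
finger_gap: 0.023
grip_force: 89.6
```

Emit:
step_arm --pt "0 0 -25 0 0 0 -1" --pt "0 0 -10 0 0 0 -1" --pt "0 0 -4 0 0 0 -1" --pt "0 0 0 0 0 0 -1"

```text
clock: 9.4
tcp_pos: [0.4266, 0.2735, 0.0434]
orientation: [0.0, 0.69, 0.724, -0.0]
wrist_force: [-0.2, -0.0, -6.2]
finger_gap: 0.0234
grip_force: 89.3
```

Emit:
step_arm --pt "0 0 -2 0 0 0 -1" --pt "0 0 -1 0 0 0 -1" --pt "0 0 0 0 0 0 -1"

```text
clock: 9.7
tcp_pos: [0.4273, 0.2736, 0.041]
orientation: [0.0, 0.69, 0.724, 0.001]
wrist_force: [0.8, -0.4, -6.4]
finger_gap: 0.0233
grip_force: 89.3
```

Emit:
step_arm --pt "0 0 0 0 0 0 0.2" --pt "0 0 0 0 0 0 0.2" --pt "0 0 20 0 0 0 0.2" --pt "0 0 45 0 0 0 0.2" --pt "3 -10 35 0 0 8.5 0.5"

```text
clock: 10.2
tcp_pos: [0.4301, 0.2642, 0.1428]
orientation: [0.0, 0.633, 0.774, 0.001]
wrist_force: [1.4, 0.2, -0.1]
finger_gap: 0.0635
grip_force: 0.0
```

Emit:
step_arm --pt "6 -30 0 0 0 8.5 1" --pt "6 -30 0 0 0 8.5 1" --pt "6 -30 0 0 0 8.5 1" --pt "6 -30 0 0 0 8.5 1" --pt "6 -30 0 0 0 8.5 1"

```text
clock: 10.7
tcp_pos: [0.4606, 0.1123, 0.1415]
orientation: [0.001, 0.308, 0.951, 0.001]
wrist_force: [0.3, -0.1, 0.1]
finger_gap: 0.0856
grip_force: 0.0
```

Emit:
step_arm --pt "6 -30 0 0 0 8.5 1" --pt "6 -30 0 0 0 8.5 1" --pt "6 -30 0 0 0 8.5 1" --pt "0 -6 0 0 0 8.5 1" --pt "0 0 0 0 0 5.4 1"

```text
clock: 11.2
tcp_pos: [0.4787, 0.0158, 0.1413]
orientation: [0.001, -0.029, 1.0, -0.0]
wrist_force: [-0.3, 1.0, -0.3]
finger_gap: 0.0855
grip_force: 0.0
```

Emit:
step_arm --pt "-1 1 -40 0 0 0 1" --pt "0 0 -45 0 0 0 1" --pt "0 0 -30 0 0 0 1" --pt "0 0 -10 0 0 0 1" --pt "0 0 0 0 0 0 1"

```text
clock: 11.7
tcp_pos: [0.4761, 0.0185, 0.0149]
orientation: [-0.001, -0.027, 1.0, 0.0]
wrist_force: [-0.3, -0.5, -0.3]
finger_gap: 0.0853
grip_force: 0.0
```

Emit:
step_arm --pt "0 0 0 0 0 0 -1" --pt "0 0 0 0 0 0 -1" --pt "0 0 0 0 0 0 -1" --pt "0 0 0 0 0 0 -1" --pt "0 0 0 0 0 0 -1" --newtons 60

```text
clock: 12.2
tcp_pos: [0.4782, 0.0194, 0.0173]
orientation: [0.002, -0.028, 1.0, 0.001]
wrist_force: [-0.9, 4.3, 8.1]
finger_gap: 0.045
grip_force: 60.8
```

```bash
python3 - <<'E'
from workcell import *
import cv2,numpy as np
d=read_camera("side");a=d["image"][150:450,250:550,::-1];b=read_camera("top")["image"][180:360,110:310,::-1]
b=cv2.resize(b,(400,360));a=cv2.resize(a,(400,400));cv2.imwrite("pics/grip.png",np.hstack([a,cv2.copyMakeBorder(b,0,40,0,0,0)]))
s=get_state();print(s["tcp_pos"],s["wrist_force"],s["finger_gap"])
E
```

```text
[0.47826403 0.01939371 0.01735832] [-2.83698233  3.80301655  9.02128572] 0.04498155604213751
```

View pics/grip.png

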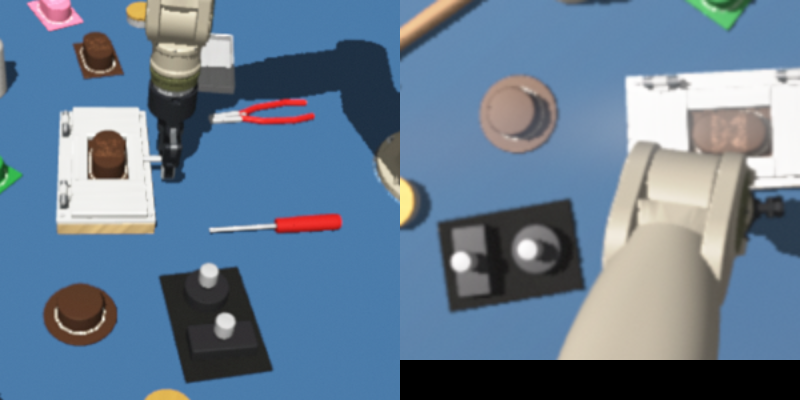

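The weights stand on the mat at (460,260) and (530,250) in the right half. The handle is between the fingers. Next I swing the frame.

Emit:
step_arm --pt "0 0 25 0 0 0 -1" --pt "4 0 25 0 0 0 -1" --pt "8 0.4 24 0 0 0 -1" --pt "11 0.6 22.5 0 0 0 -1" --pt "14.5 0.8 20.5 0 0 0 -1"

```text
clock: 12.8
tcp_pos: [0.5137, 0.0213, 0.1331]
orientation: [-0.0, -0.028, 1.0, 0.001]
wrist_force: [4.9, 4.1, -12.7]
finger_gap: 0.0447
grip_force: 62.9
```

Emit:
step_arm --pt "17.5 0.9 18.2 0 0 0 -1" --pt "20 1.1 15.3 0 0 0 -1" --pt "22 1.2 12.3 0 0 0 -1" --pt "23.6 1.3 8.7 0 0 0 -1" --pt "24.7 1.3 5.2 0 0 0 -1"

```text
clock: 13.3
tcp_pos: [0.6207, 0.0271, 0.1935]
orientation: [-0.001, -0.028, 1.0, 0.001]
wrist_force: [-4.4, 2.1, -0.2]
finger_gap: 0.0443
grip_force: 61.5
```

Emit:
step_arm --pt "25.2 1.4 1.4 0 0 0 -1" --pt "25 1.4 -2.4 0 0 0 -1" --pt "16.4 0.9 -3.7 0 0 0 -1" --pt "0 0 0 0 0 0 -1"

```text
clock: 13.7
tcp_pos: [0.6911, 0.0309, 0.189]
orientation: [0.002, -0.028, 1.0, 0.001]
wrist_force: [0.2, 2.0, 6.7]
finger_gap: 0.0446
grip_force: 62.2
```

Emit:
step_arm --pt "0 0 0 0 0 0 1" --pt "0 0 0 0 0 0 1" --pt "0 0 10 0 0 0 1" --pt "0 0 25 0 0 0 1" --pt "0 0 30 0 0 0 1"

```text
clock: 14.2
tcp_pos: [0.6875, 0.0295, 0.2526]
orientation: [-0.001, -0.027, 1.0, 0.0]
wrist_force: [0.5, -0.4, 0.7]
finger_gap: 0.085
grip_force: 0.0
```

Emit:
step_arm --pt "-15 -1 0 0 0 0 1" --pt "-30 -2 0 0 0 -8.5 1" --pt "-30 -2 0 0 0 -8.5 1" --pt "-30 -2 0 0 0 -8.5 1" --pt "-12 -1 0 0 0 -8.5 1"

```text
clock: 14.7
tcp_pos: [0.5688, 0.0216, 0.2538]
orientation: [0.0, 0.269, 0.963, -0.0]
wrist_force: [-0.9, 0.1, -0.1]
finger_gap: 0.0853
grip_force: 0.0
```

Emit:
step_arm --pt "0 0 0 0 0 -8.5 1" --pt "0 0 0 0 0 -8.5 1" --pt "0 0 0 0 0 -8.5 1" --pt "0 0 0 0 0 -8.5 1" --pt "0 0 0 0 0 -8.5 1"

```text
clock: 15.2
tcp_pos: [0.5713, 0.0215, 0.2535]
orientation: [0.001, 0.6, 0.8, 0.0]
wrist_force: [0.1, -0.0, 0.3]
finger_gap: 0.0851
grip_force: 0.0
```

Emit:
step_arm --pt "0 0 -20 0 0 -8.5 1" --pt "0 0 -20 0 0 -5 1" --pt "0 0 -20 0 0 0 1" --pt "0 0 -20 0 0 0 1" --pt "0 0 0 0 0 0 1"

```text
clock: 15.7
tcp_pos: [0.5696, 0.0217, 0.1705]
orientation: [-0.002, 0.688, 0.726, -0.001]
wrist_force: [-0.7, -0.8, -0.4]
finger_gap: 0.0851
grip_force: 0.0
```

```bash
python3 - <<'E'
from workcell import *
import cv2,numpy as np
d=read_camera("side");a=d["image"][100:370,200:470,::-1];e=read_camera("top");b=e["image"][140:340,190:390,::-1]
np.savez("top1.npz",**e);np.savez("side1.npz",**d)
cv2.imwrite("pics/open.png",np.hstack([cv2.resize(x,(400,400)) for x in(a,b)]))
s=get_state();print(s["tcp_pos"],s["orientation"],s["wrist_force"],s["finger_gap"],s["joint_pos"])
E
```

```text
[0.57144373 0.02159417 0.17320901] [1.22660625e-04 6.87610812e-01 7.26079440e-01 5.17605821e-05] [ 0.55024048 -0.68098528  0.49634895] 0.08540152822460173 [-1.02550209e-01  3.29443475e-01 -7.46999553e-02  1.16639533e+00
 -6.75081370e-05  1.41383654e+00]
```

View pics/open.png

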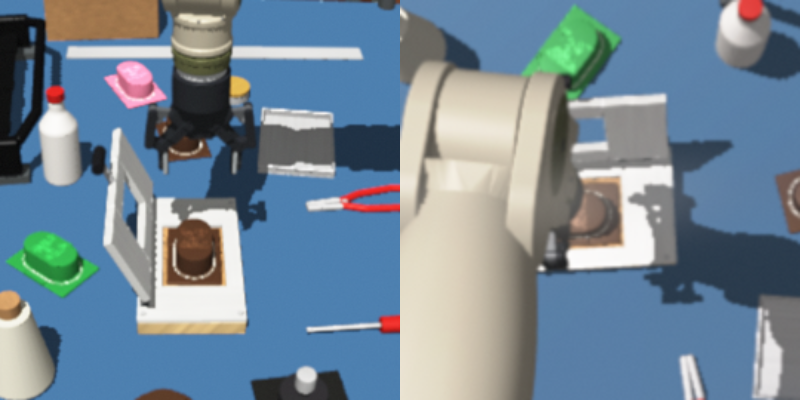

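The frame leans open in the left half, from (115,130) to (150,300), and the cover lies in the nest at (195,250). Next I grasp the cover.

Emit:
step_arm --pt "4 1.4 -40 0 0 0 1" --pt "0 0 -45 0 0 0 1" --pt "0 0 -35 0 0 0 1" --pt "0 0 -18 0 0 0 1" --pt "0 0 0 0 0 0 1" --newtons 40

```text
clock: 16.3
tcp_pos: [0.5743, 0.0232, 0.033]
orientation: [-0.001, 0.688, 0.726, -0.001]
wrist_force: [-0.8, -0.1, 0.4]
finger_gap: 0.0859
grip_force: 0.0
```

Emit:
step_arm --pt "0 0 0 0 0 0 -1" --pt "0 0 0 0 0 0 -1" --pt "0 0 0 0 0 0 -1" --pt "0 0 0 0 0 0 -1" --pt "0 0 0 0 0 0 -1"

```text
clock: 16.8
tcp_pos: [0.5775, 0.023, 0.0368]
orientation: [0.002, 0.688, 0.726, 0.001]
wrist_force: [0.2, 0.0, 6.4]
finger_gap: 0.051
grip_force: 43.2
```

Emit:
step_arm --pt "0 0 10 0 0 0 -1" --pt "0 0 25 0 0 0 -1" --pt "0 0 35 0 0 0 -1" --pt "-10 -18 20 0 0 0 -1" --pt "-20 -36 0 0 0 -3 -1"

```text
clock: 17.3
tcp_pos: [0.549, -0.0303, 0.1289]
orientation: [0.003, 0.705, 0.709, 0.003]
wrist_force: [1.5, -1.7, -1.8]
finger_gap: 0.0514
grip_force: 42.4
```

Emit:
step_arm --pt "-22 -41 0 0 0 -4 -1" --pt "-22 -41 0 0 0 0 -1" --pt "-22 -41 0 0 0 0 -1" --pt "-22 -41 0 0 0 0 -1" --pt "-22 -41 0 0 0 0 -1"

```text
clock: 17.8
tcp_pos: [0.4346, -0.2373, 0.1254]
orientation: [0.001, 0.73, 0.683, 0.0]
wrist_force: [0.9, -0.6, -1.1]
finger_gap: 0.0511
grip_force: 42.3
```

Emit:
step_arm --pt "-22 -41 0 0 0 0 -1" --pt "-14 -28 -10 0 0 0 -1" --pt "0 0 -30 0 0 0 -1" --pt "0 0 -20 0 0 0 -1" --pt "0 0 0 0 0 0 -1"

```text
clock: 18.3
tcp_pos: [0.3976, -0.3036, 0.0625]
orientation: [-0.002, 0.731, 0.682, 0.0]
wrist_force: [-1.1, 1.0, -0.6]
finger_gap: 0.0516
grip_force: 42.2
```

Emit:
step_arm --pt "1 -1 -25 0 0 0 -1" --pt "0 0 -15 0 0 0 -1" --pt "0 0 -4 0 0 0 -1" --pt "0 0 -2 0 0 0 -1" --pt "0 0 0 0 0 0 -1"

```text
clock: 18.8
tcp_pos: [0.4012, -0.3063, 0.0194]
orientation: [0.001, 0.73, 0.683, 0.0]
wrist_force: [-0.3, 0.4, -0.8]
finger_gap: 0.0514
grip_force: 42.3
```

Emit:
step_arm --pt "0 0 -2 0 0 0 -1" --pt "0 0 -1.5 0 0 0 -1" --pt "0 0 0 0 0 0 -1"

```text
clock: 19.1
tcp_pos: [0.4011, -0.3064, 0.0159]
orientation: [0.001, 0.731, 0.683, 0.0]
wrist_force: [-1.2, 0.5, 4.8]
finger_gap: 0.0514
grip_force: 43.0
```

Emit:
step_arm --pt "0 0 0 0 0 0 0.5" --pt "0 0 0 0 0 0 0.5" --pt "0 0 0 0 0 0 0.5" --pt "0 0 20 0 0 0 0.5" --pt "0 0 40 0 0 0 1"

```text
clock: 19.6
tcp_pos: [0.3985, -0.3038, 0.0726]
orientation: [-0.004, 0.731, 0.683, -0.0]
wrist_force: [0.4, -1.8, -0.0]
finger_gap: 0.0767
grip_force: 0.0
```

Emit:
step_arm --pt "15 0 40 0 0 4 1" --pt "40 0 10 0 0 8 1" --pt "45 0 0 0 0 6.2 1" --pt "45 0 0 0 0 0 1" --pt "40 0 0 0 0 0 1"

```text
clock: 20.1
tcp_pos: [0.5876, -0.3058, 0.1249]
orientation: [0.0, 0.613, 0.79, 0.0]
wrist_force: [1.4, -0.8, 0.5]
finger_gap: 0.0853
grip_force: 0.0
```

Emit:
step_arm --pt "20 -1 -20 0 0 0 1" --pt "0 0 -20 0 0 0 1" --pt "0 0 0 0 0 0 1"

```text
clock: 20.4
tcp_pos: [0.604, -0.3052, 0.0807]
orientation: [-0.003, 0.613, 0.79, -0.0]
wrist_force: [-0.8, 1.0, -0.1]
finger_gap: 0.0855
grip_force: 0.0
```

```bash
python3 - <<'E'
from workcell import *
import cv2,numpy as np
d=read_camera("side");a=d["image"][130:280,270:470,::-1];e=read_camera("top");b=e["image"][180:360,340:480,::-1]
np.savez("top2.npz",**e);np.savez("side2.npz",**d)
cv2.imwrite("pics/tray.png",np.hstack([cv2.resize(x,(400,400)) for x in(a,b)]))
s=get_state();print(s["tcp_pos"],s["orientation"])
E
```

```text
[ 0.60479011 -0.30645461  0.08420288] [-1.08323473e-03  6.13394567e-01  7.89775869e-01 -8.70263363e-05]
```

View pics/tray.png

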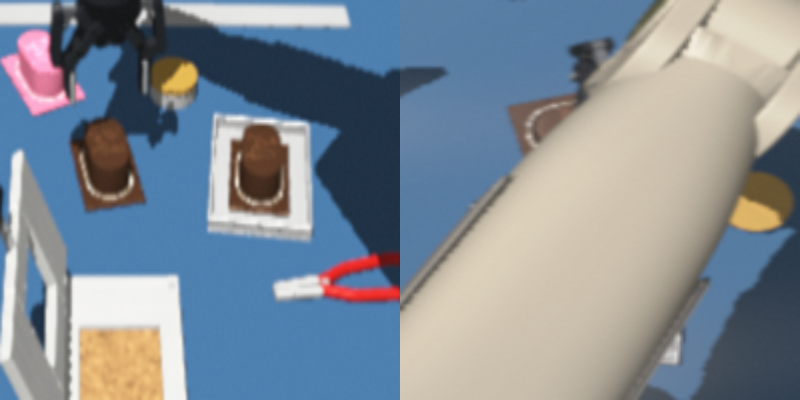

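The cover lies flat in the tray at (260,175), and the gripper is above the waiting cover at (108,165). Next I go down and grip it.

Emit:
step_arm --pt "1 -1 -30 0 0 0 1" --pt "0 0 -30 0 0 0 1" --pt "0 0 -9 0 0 0 1" --pt "0 0 0 0 0 0 1"

```text
clock: 20.9
tcp_pos: [0.6054, -0.3076, 0.0154]
orientation: [-0.001, 0.614, 0.79, -0.0]
wrist_force: [-0.1, 0.5, -0.6]
finger_gap: 0.0854
grip_force: 0.0
```

Emit:
step_arm --pt "0 0 0 0 0 0 -1" --pt "0 0 0 0 0 0 -1" --pt "0 0 0 0 0 0 -1" --pt "0 0 0 0 0 0 -1" --pt "0 0 0 0 0 0 -1"

```text
clock: 21.4
tcp_pos: [0.6078, -0.3087, 0.0181]
orientation: [0.002, 0.613, 0.79, 0.0]
wrist_force: [-0.9, -0.3, 5.9]
finger_gap: 0.0514
grip_force: 43.3
```

Emit:
step_arm --pt "0 0 10 0 0 0 -1" --pt "0 0 30 0 0 0 -1" --pt "0 0 40 0 0 -4 -1" --pt "-2 20 30 0 0 -7.2 -1" --pt "-4 40 0 0 0 0 -1"

```text
clock: 21.9
tcp_pos: [0.6038, -0.2515, 0.132]
orientation: [0.006, 0.69, 0.724, 0.001]
wrist_force: [1.3, 0.3, -1.5]
finger_gap: 0.051
grip_force: 42.5
```

```bash
python3 - <<'E'
from h import *
d=dict(np.load("side2.npz"));c=cloud(d)
h=cv2.cvtColor(d["image"],cv2.COLOR_RGB2HSV).astype(int);H,S,V=h.transpose(2,0,1)
m=(np.hypot(c[:,:,0]-.575,c[:,:,1]-.024)<.1)&(S>60)&(H<30)&(H>8)
n,l,s,_=cv2.connectedComponentsWithStats(m.astype(np.uint8));m=l==1+np.argmax(s[1:,4])
k=max(cv2.findContours(m.astype(np.uint8),0,1)[0],key=len)[:,0]
for z in(.024,.03):
    P=onplane(d,k,z)*1000;print(z,rect(P/1000),np.percentile(P[:,:2],[1,99],axis=0).round(1).tolist())
print(np.percentile(c[m][:,2]*1000,[10,50,90]).round(1))
E
```

```text
0.024 (array([575.8,  20.5]), array([ 89.9, 126.5]), 3.3) [[529.0, -42.9], [623.8, 85.2]]
0.03 (array([575.7,  26.9]), array([ 89.3, 125.6]), 3.3) [[529.2, -36.0], [623.4, 91.2]]
[21.1 23.4 25.6]
```

Emit:
step_arm --pt "-4 42 0 0 0 0 -1" --pt "-4 42 0 0 0 0 -1" --pt "-4 42 0 0 0 0 -1" --pt "-4 42 0 0 0 0 -1" --pt "-4 42 0 0 0 0 -1"

```text
clock: 22.4
tcp_pos: [0.5801, -0.0362, 0.1266]
orientation: [0.0, 0.688, 0.726, 0.0]
wrist_force: [-0.2, -0.2, -1.2]
finger_gap: 0.0513
grip_force: 42.5
```

Emit:
step_arm --pt "-4 40 0 0 0 0 -1" --pt "-2 20 -10 0 0 0 -1" --pt "0 0 -20 0 0 0 -1" --pt "0 0 -20 0 0 0 -1" --pt "0 0 0 0 0 0 -1"

```text
clock: 22.9
tcp_pos: [0.5723, 0.0229, 0.0738]
orientation: [-0.002, 0.687, 0.726, -0.001]
wrist_force: [0.1, -0.6, -2.4]
finger_gap: 0.0512
grip_force: 42.4
```

Emit:
step_arm --pt "0 0 0 0 0 0 -1"

```text
clock: 23.0
tcp_pos: [0.5743, 0.0222, 0.0762]
orientation: [-0.0, 0.688, 0.726, -0.0]
wrist_force: [0.6, 0.2, -0.7]
finger_gap: 0.0509
grip_force: 42.4
```

Emit:
step_arm --pt "1 0.8 -15 0 0 0 -1" --pt "0 0 -12 0 0 0 -1" --pt "0 0 -4 0 0 0 -1" --pt "0 0 -2 0 0 0 -1" --pt "0 0 0 0 0 0 -1"

```text
clock: 23.5
tcp_pos: [0.5756, 0.0228, 0.043]
orientation: [0.0, 0.688, 0.726, 0.0]
wrist_force: [-0.5, 0.1, -0.7]
finger_gap: 0.0508
grip_force: 42.5
```

Emit:
step_arm --pt "0 0 -2 0 0 0 -1" --pt "0 0 0 0 0 0 -1"

```text
clock: 23.7
tcp_pos: [0.5761, 0.0228, 0.0421]
orientation: [0.001, 0.688, 0.726, 0.0]
wrist_force: [-1.7, -0.8, 3.4]
finger_gap: 0.0512
grip_force: 43.1
```

Emit:
step_arm --pt "0 0 0 0 0 0 0.6" --pt "0 0 0 0 0 0 1" --pt "0 0 0 0 0 0 1" --pt "0 0 20 0 0 0 1" --pt "0 0 40 0 0 0 1"

```text
clock: 24.2
tcp_pos: [0.5727, 0.0232, 0.0981]
orientation: [-0.003, 0.688, 0.726, -0.002]
wrist_force: [1.2, 0.8, -0.3]
finger_gap: 0.0854
grip_force: 0.0
```

Emit:
step_arm --pt "0 0 45 0 0 0 1" --pt "0 0 45 0 0 8.5 1" --pt "0 0 45 0 0 8.5 1" --pt "0 0 30 0 0 8.5 1" --pt "0 0 0 0 0 8.5 1"

```text
clock: 24.7
tcp_pos: [0.5779, 0.0228, 0.2715]
orientation: [0.004, 0.442, 0.897, 0.002]
wrist_force: [0.2, -0.3, -0.1]
finger_gap: 0.0856
grip_force: 0.0
```

```bash
python3 - <<'E'
from workcell import *
from h import *
d=read_camera("side");c=cloud(d)
cv2.imwrite("pics/nest.png",cv2.resize(d["image"][150:350,220:420,::-1],(500,500)))
V=d["image"].max(2);m=np.zeros((480,640),bool);m[190:230,255:285]=1;m&=(V<70)&(np.hypot(c[:,:,0]-.70,c[:,:,1]-.03)<.06)&(c[:,:,2]>.14)
P=c[m]*1000;print(m.sum(),P.min(0).round(1),P.max(0).round(1),np.median(P,axis=0).round(1))
s=get_state();print(s["tcp_pos"])
E
```

```text
144 [697.9  10.1 189.6] [717.5  60.1 215.4] [706.1  41.5 209.9]
[0.57708643 0.02283556 0.26892521]
```

View pics/nest.png

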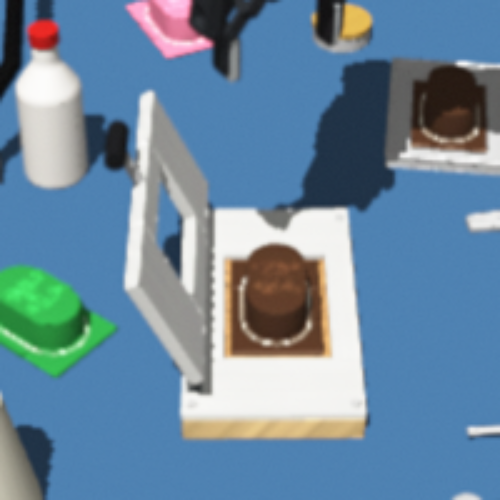

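The new cover sits level in the nest at (278,300), with cork showing on both sides. The open frame's handle is at (117,145). Next I go over the handle.

Emit:
step_arm --pt "15 1 0 0 0 8.5 1" --pt "25 2 0 0 0 8.5 1" --pt "25 2 0 0 0 8.5 1" --pt "25 2 0 0 0 8.5 1" --pt "25 1 0 0 0 8.5 1"

```text
clock: 25.25
tcp_pos: [0.6911, 0.0311, 0.2647]
orientation: [-0.001, 0.089, 0.996, 0.0]
wrist_force: [0.4, 0.6, 0.4]
finger_gap: 0.0854
grip_force: 0.0
```

Emit:
step_arm --pt "15 0 0 0 0 8.5 1" --pt "0 0 0 0 0 5 1" --pt "0 0 -20 0 0 0 1" --pt "0 0 -20 0 0 0 1" --pt "0 0 0 0 0 0 1"

```text
clock: 25.75
tcp_pos: [0.7036, 0.0311, 0.2212]
orientation: [-0.004, -0.026, 1.0, 0.0]
wrist_force: [-0.1, -0.1, -0.7]
finger_gap: 0.0853
grip_force: 0.0
```

Next I lower 40 mm to z≈184 and grip.

Emit:
step_arm --pt "1 0.5 -20 0 0 0 1" --pt "0 0 -19 0 0 0 1" --pt "0 0 0 0 0 0 1" --pt "0 0 0 0 0 0 -1" --pt "0 0 0 0 0 0 -1" --newtons 60

```text
clock: 26.25
tcp_pos: [0.7072, 0.0314, 0.1884]
orientation: [0.001, -0.027, 1.0, -0.0]
wrist_force: [0.3, 0.1, 0.3]
finger_gap: 0.0594
grip_force: 0.0
```

Emit:
step_arm --pt "0 0 0 0 0 0 -1" --pt "0 0 0 0 0 0 -1" --pt "0 0 0 0 0 0 -1"

```text
clock: 26.55
tcp_pos: [0.7073, 0.0318, 0.1889]
orientation: [0.002, -0.027, 1.0, 0.0]
wrist_force: [-1.5, 1.7, 5.9]
finger_gap: 0.0446
grip_force: 64.2
```

Emit:
step_arm --pt "-16 -0.9 5.3 0 0 0 -1" --pt "-16.4 -0.9 3.7 0 0 0 -1" --pt "-25.1 -1.4 2.4 0 0 0 -1" --pt "-25.2 -1.4 -1.4 0 0 0 -1" --pt "-24.7 -1.3 -5.2 0 0 0 -1"

```text
clock: 27.05
tcp_pos: [0.6008, 0.026, 0.194]
orientation: [0.003, -0.028, 1.0, 0.0]
wrist_force: [2.4, 1.5, 1.7]
finger_gap: 0.0447
grip_force: 63.8
```

Emit:
step_arm --pt "-23.6 -1.3 -8.7 0 0 0 -1" --pt "-22.1 -1.2 -12.3 0 0 0 -1" --pt "-20 -1.1 -15.3 0 0 0 -1" --pt "-17.4 -0.9 -18.2 0 0 0 -1" --pt "-14.6 -0.8 -20.6 0 0 0 -1"

```text
clock: 27.55
tcp_pos: [0.4997, 0.0206, 0.1174]
orientation: [0.0, -0.027, 1.0, 0.0]
wrist_force: [-2.6, 0.9, 3.1]
finger_gap: 0.0443
grip_force: 74.2
```

Emit:
step_arm --pt "-11.3 -0.6 -22.5 0 0 0 -1" --pt "-7.9 -0.4 -24 0 0 0 -1" --pt "-4.1 -0.2 -20 0 0 0 -1" --pt "-0.4 0 -15 0 0 0 -1" --pt "0 0 -6 0 0 0 -1"

```text
clock: 28.05
tcp_pos: [0.4739, 0.0192, 0.0272]
orientation: [-0.003, -0.027, 1.0, 0.0]
wrist_force: [-6.5, 1.2, 0.6]
finger_gap: 0.0445
grip_force: 83.4
```

Emit:
step_arm --pt "1 0 -3 0 0 0 -1" --pt "0 0 -2 0 0 0 -1" --pt "0 0 0 0 0 0 -1"

```text
clock: 28.35
tcp_pos: [0.4741, 0.0192, 0.0226]
orientation: [-0.004, -0.027, 1.0, 0.0]
wrist_force: [-9.5, 0.6, 0.8]
finger_gap: 0.0446
grip_force: 84.0
```

Emit:
step_arm --pt "2 0 -2 0 0 0 -1" --pt "0 0 -1 0 0 0 -1" --pt "0 0 0 0 0 0 -1"

```text
clock: 28.65
tcp_pos: [0.4743, 0.0192, 0.0192]
orientation: [-0.006, -0.027, 1.0, 0.0]
wrist_force: [-12.1, -0.3, -0.2]
finger_gap: 0.0451
grip_force: 84.5
```

Emit:
step_arm --pt "0 0 0 0 0 0 0.5" --pt "0 0 0 0 0 0 1" --pt "0 0 0 0 0 0 1" --pt "0 0 20 0 0 0 1" --pt "0 0 45 0 0 0 1"

```text
clock: 29.15
tcp_pos: [0.4784, 0.0192, 0.0841]
orientation: [-0.003, -0.027, 1.0, 0.0]
wrist_force: [0.4, -0.5, 0.9]
finger_gap: 0.0854
grip_force: 0.0
```

Emit:
step_arm --pt "-5 25 45 0 0 -8.5 1" --pt "-7 35 20 0 0 -8.5 1" --pt "-7 35 0 0 0 -8.5 1" --pt "-7 35 0 0 0 -8.5 1" --pt "-7 35 0 0 0 -8.5 1"

```text
clock: 29.65
tcp_pos: [0.449, 0.1825, 0.1504]
orientation: [0.001, 0.336, 0.942, 0.001]
wrist_force: [0.5, 0.3, 0.3]
finger_gap: 0.0854
grip_force: 0.0
```

Emit:
step_arm --pt "-7 35 0 0 0 -8.5 1" --pt "-5 35 0 0 0 -8.5 1" --pt "-5 20 0 0 0 -8.5 0.2" --pt "0 0 0 0 0 -8.5 0.2" --pt "0 0 0 0 0 -8.5 0.2"

```text
clock: 30.15
tcp_pos: [0.4318, 0.2719, 0.1497]
orientation: [0.0, 0.653, 0.758, 0.001]
wrist_force: [0.8, 0.3, -0.0]
finger_gap: 0.0516
grip_force: 0.0
```

Emit:
step_arm --pt "0 0 0 0 0 -5 0.2" --pt "0 0 0 0 0 0 0.2"

```text
clock: 30.35
tcp_pos: [0.432, 0.2711, 0.1497]
orientation: [0.0, 0.684, 0.73, 0.001]
wrist_force: [-0.4, 0.2, -1.4]
finger_gap: 0.0511
grip_force: 0.0
```

```bash
python3 - <<'E'
from workcell import *
from h import *
d=read_camera("side");c=cloud(d)
cv2.imwrite("pics/shut.png",cv2.resize(d["image"][190:450,270:470,::-1],(460,598)))
def knob(x,y):
    P=c[(np.hypot(c[:,:,0]-x,c[:,:,1]-y)<.035)&(c[:,:,2]>.045)&(c[:,:,2]<.075)]; print(rect(P),P[:,2].max())
knob(.411,.356);knob(.427,.274)
S=d["image"].max(2).astype(int)-d["image"].min(2)
P=c[(np.hypot(c[:,:,0]-.575,c[:,:,1]-.024)<.15)&(S<60)&(c[:,:,2]>.035)&(c[:,:,2]<.06)];print("frame",rect(P))
A=np.c_[P,np.ones(len(P))];q=np.linalg.lstsq(np.c_[P[:,:2]-[.5755,.0235],np.ones(len(P))],P[:,2],rcond=None)[0];print("plane slope,z",q.round(4))
s=get_state();print(s["tcp_pos"],s["orientation"])
E
```

```text
(array([412.2, 358.8]), array([24.2, 26.9]), -6.2) 0.06766525337490059
(array([428.5, 275. ]), array([24.2, 25.3]), -52.0) 0.06764223906797173
frame (array([562.,  27.]), array([184.3, 265.3]), 2.2)
plane slope,z [0.0158 0.0034 0.0434]
[0.43198004 0.27094131 0.14969909] [2.82498285e-04 6.82830300e-01 7.30576766e-01 5.38874710e-04]
```

View pics/shut.png

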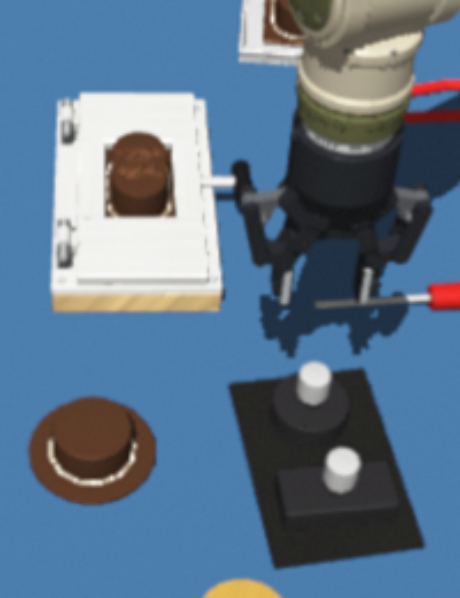

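The frame is shut at (140,190) with the dome through its window, and both weights stand on the mat. Next I fetch the round weight.

Emit:
step_arm --pt "-4.7 2.7 -20 0 0 -1.2 0.2" --pt "0 0 -40 0 0 0 0.2" --pt "0 0 -35 0 0 0 0.2" --pt "0 0 -14 0 0 0 0.2" --pt "0 0 0 0 0 0 0.2" --newtons 90

```text
clock: 30.9
tcp_pos: [0.4251, 0.2724, 0.0381]
orientation: [-0.001, 0.691, 0.723, -0.002]
wrist_force: [-0.4, -0.0, -0.0]
finger_gap: 0.0509
grip_force: 0.0
```

Emit:
step_arm --pt "0 0 0 0 0 0 -1" --pt "0 0 0 0 0 0 -1" --pt "0 0 0 0 0 0 -1" --pt "0 0 0 0 0 0 -1"

```text
clock: 31.3
tcp_pos: [0.4279, 0.2739, 0.042]
orientation: [0.001, 0.691, 0.723, 0.001]
wrist_force: [-1.8, -1.2, 6.6]
finger_gap: 0.023
grip_force: 88.7
```

Emit:
step_arm --pt "0 0 10 0 0 0 -1" --pt "0 0 30 0 0 0 -1" --pt "0 0 40 0 0 0 -1" --pt "5 -11 30 0 0 0 -1" --pt "14 -29 0 0 0 0 -1"

```text
clock: 31.8
tcp_pos: [0.4477, 0.2356, 0.1552]
orientation: [0.001, 0.69, 0.724, 0.004]
wrist_force: [1.6, 0.6, -7.2]
finger_gap: 0.0227
grip_force: 90.0
```

Emit:
step_arm --pt "18 -39 0 0 0 0 -1" --pt "18 -39 0 0 0 0 -1" --pt "18 -39 0 0 0 0 -1" --pt "18 -39 0 0 0 0 -1" --pt "18 -39 0 0 0 0 -1"

```text
clock: 32.3
tcp_pos: [0.5356, 0.0368, 0.1502]
orientation: [-0.001, 0.691, 0.723, -0.0]
wrist_force: [0.9, 0.0, -6.7]
finger_gap: 0.0232
grip_force: 89.9
```

Emit:
step_arm --pt "18 -39 0 0 0 0 -1" --pt "18 -39 0 0 0 0 -1" --pt "14 -27 -10 0 0 0 -1" --pt "0 0 -20 0 0 0 -1" --pt "0 0 0 0 0 0 -1"

```text
clock: 32.8
tcp_pos: [0.5832, -0.0671, 0.117]
orientation: [-0.003, 0.692, 0.722, -0.002]
wrist_force: [-1.5, -0.2, -6.8]
finger_gap: 0.0228
grip_force: 89.5
```

Emit:
step_arm --pt "0 0 -10 0 0 0 -1" --pt "0 0 0 0 0 0 -1"

```text
clock: 33.0
tcp_pos: [0.5847, -0.0656, 0.1094]
orientation: [-0.001, 0.691, 0.723, -0.001]
wrist_force: [-0.6, 0.5, -6.4]
finger_gap: 0.0232
grip_force: 89.6
```

Emit:
step_arm --pt "1.5 -0.5 -12 0 0 0 -1" --pt "0 0 -10 0 0 0 -1" --pt "0 0 -4 0 0 0 -1" --pt "0 0 -2 0 0 0 -1" --pt "0 0 0 0 0 0 -1"

```text
clock: 33.5
tcp_pos: [0.5871, -0.0669, 0.082]
orientation: [-0.0, 0.691, 0.723, -0.0]
wrist_force: [0.3, -0.2, -6.4]
finger_gap: 0.0234
grip_force: 89.7
```

Emit:
step_arm --pt "0 0 -1 0 0 0 -1" --pt "0 0 -1 0 0 0 -1" --pt "0 0 0 0 0 0 -1"

```text
clock: 33.8
tcp_pos: [0.5875, -0.0672, 0.0805]
orientation: [0.0, 0.691, 0.723, 0.0]
wrist_force: [-0.7, -0.2, -6.1]
finger_gap: 0.0229
grip_force: 89.7
```

Emit:
step_arm --pt "-0.5 0.8 -1.5 0 0 0 -1" --pt "0 0 -0.5 0 0 0 -1" --pt "0 0 0 0 0 0 -1"

```text
clock: 34.1
tcp_pos: [0.5872, -0.0665, 0.0791]
orientation: [0.001, 0.691, 0.723, 0.0]
wrist_force: [-1.9, -0.4, -0.5]
finger_gap: 0.0229
grip_force: 90.8
```

Emit:
step_arm --pt "0 0 0 0 0 0 0.2" --pt "0 0 0 0 0 0 0.2" --pt "0 0 20 0 0 0 0.2" --pt "0 0 40 0 0 0 0.2" --pt "-8 20 10 0 0 0 0.2"

```text
clock: 34.6
tcp_pos: [0.5825, -0.0484, 0.1529]
orientation: [0.004, 0.692, 0.722, 0.002]
wrist_force: [1.0, 0.5, 0.7]
finger_gap: 0.051
grip_force: 0.0
```

Emit:
step_arm --pt "-18 43 0 0 0 0 0.2" --pt "-18 43 0 0 0 0 0.2" --pt "-18 43 0 0 0 0 0.2" --pt "-18 43 0 0 0 0 0.2" --pt "-18 43 0 0 0 0 0.2"

```text
clock: 35.1
tcp_pos: [0.4886, 0.1704, 0.1491]
orientation: [0.001, 0.691, 0.723, 0.001]
wrist_force: [0.7, -0.7, -0.2]
finger_gap: 0.0517
grip_force: 0.0
```

Emit:
step_arm --pt "-18 43 0 0 0 0 0.2" --pt "-18 43 0 0 0 0 0.2" --pt "-18 43 0 0 0 0 0.2" --pt "-18 43 0 0 0 0 0.2" --pt "-6 15 0 0 0 0 0.2"

```text
clock: 35.6
tcp_pos: [0.4094, 0.3593, 0.149]
orientation: [-0.0, 0.69, 0.724, 0.001]
wrist_force: [-0.4, -1.2, -0.6]
finger_gap: 0.0512
grip_force: 0.0
```

Emit:
step_arm --pt "0 0 -20 0 0 0 0.2" --pt "0 0 -20 0 0 0 0.2" --pt "0 0 0 0 0 0 0.2"

```text
clock: 35.9
tcp_pos: [0.4095, 0.3547, 0.1063]
orientation: [-0.0, 0.691, 0.723, -0.002]
wrist_force: [-0.3, -0.7, -0.5]
finger_gap: 0.0514
grip_force: 0.0
```

Emit:
step_arm --pt "1 0 -30 0 0 0 0.2" --pt "0 0 -25 0 0 0 0.2" --pt "0 0 -12 0 0 0 0.2" --pt "0 0 0 0 0 0 0.2" --pt "0 0 0 0 0 0 -1"

```text
clock: 36.4
tcp_pos: [0.4126, 0.3558, 0.0424]
orientation: [0.0, 0.691, 0.722, 0.001]
wrist_force: [-0.2, 0.1, 0.3]
finger_gap: 0.0379
grip_force: 0.0
```

Emit:
step_arm --pt "0 0 0 0 0 0 -1" --pt "0 0 0 0 0 0 -1" --pt "0 0 0 0 0 0 -1"

```text
clock: 36.7
tcp_pos: [0.4126, 0.3562, 0.0432]
orientation: [0.0, 0.691, 0.723, 0.001]
wrist_force: [-0.2, -1.6, 6.4]
finger_gap: 0.0229
grip_force: 88.4
```

```bash
python3 - <<'E'
from workcell import *
from h import *
# bar yaw: before (initial images, on frame) and now (on mat), dark low-saturation body above its support
def bar(d,x,y,zl,zh,zp,mask):
    c=cloud(d);m=(np.hypot(c[:,:,0]-x,c[:,:,1]-y)<.058)&(c[:,:,2]>zl)&(c[:,:,2]<zh)&mask(d["image"])
    n,l,s,_=cv2.connectedComponentsWithStats(m.astype(np.uint8));P=c[l==1+np.argmax(s[1:,4])];q=rect(P);print(len(P),q[0],q[1],"long axis from x:",round((q[2]+180)%180-90,1))
nb=lambda I:(I[:,:,0].astype(int)-I[:,:,2]<15)
for n in("top","side"):
    bar(dict(np.load(n+"0.npz")),.572,.116,.058,.074,.067,nb)
bar(dict(np.load("side2.npz")),.411,.357,.022,.037,.03,nb)
bar(read_camera("side"),.411,.357,.022,.037,.03,nb)
s=get_state();print(s["tcp_pos"],s["orientation"])
E
```

```text
545 [571.5 115.5] [45.4 90.4] long axis from x: 7.5
668 [571.2 118. ] [47.1 91.5] long axis from x: 10.0
967 [412.4 357.8] [46.6 91.4] long axis from x: 5.7
862 [412.9 357.9] [48.  91.3] long axis from x: 7.7
[0.41262335 0.35619795 0.04323493] [3.42018019e-04 6.91197105e-01 7.22665151e-01 1.23515906e-03]
```

Emit:
step_arm --pt "0 0 10 0 0 0 -1" --pt "0 0 30 0 0 0 -1" --pt "0 0 35 0 0 0 -1" --pt "8 -12 25 0 0 0 -1" --pt "19 -29 0 0 0 0 -1"

```text
clock: 37.25
tcp_pos: [0.44, 0.3171, 0.1457]
orientation: [0.001, 0.69, 0.724, 0.003]
wrist_force: [2.0, 0.7, -7.2]
finger_gap: 0.023
grip_force: 90.1
```

Emit:
step_arm --pt "25 -38 0 0 0 0 -1" --pt "25 -38 0 0 0 0 -1" --pt "25 -38 0 0 0 0 -1" --pt "25 -38 0 0 0 0 -1" --pt "20 -30 0 0 0 0 -1"

```text
clock: 37.75
tcp_pos: [0.5594, 0.1302, 0.1412]
orientation: [-0.0, 0.692, 0.722, -0.001]
wrist_force: [1.1, 0.9, -7.4]
finger_gap: 0.0227
grip_force: 90.0
```

Emit:
step_arm --pt "13 -18.5 -10 0 0 0 -1" --pt "0 0 -20 0 0 0 -1" --pt "0 0 -10 0 0 0 -1" --pt "0 0 0 0 0 0 -1"

```text
clock: 38.15
tcp_pos: [0.5692, 0.1142, 0.099]
orientation: [-0.002, 0.691, 0.723, -0.002]
wrist_force: [-0.7, 0.9, -7.3]
finger_gap: 0.023
grip_force: 89.8
```

Emit:
step_arm --pt "1.5 0.5 -10 0 0 0 -1" --pt "0 0 -7 0 0 0 -1" --pt "0 0 -2 0 0 0 -1" --pt "0 0 0 0 0 0 -1"

```text
clock: 38.55
tcp_pos: [0.5729, 0.115, 0.082]
orientation: [-0.0, 0.691, 0.723, -0.0]
wrist_force: [-0.6, -0.1, -7.8]
finger_gap: 0.023
grip_force: 89.9
```

Emit:
step_arm --pt "0 0 -1 0 0 0 -1" --pt "0 0 0 0 0 0 -1"

```text
clock: 38.75
tcp_pos: [0.5735, 0.1148, 0.0817]
orientation: [0.0, 0.691, 0.723, 0.0]
wrist_force: [-0.3, -0.3, -7.0]
finger_gap: 0.0233
grip_force: 89.9
```

Emit:
step_arm --pt "-1 0 -1 0 0 0 -1" --pt "0 0 -1 0 0 0 -1" --pt "0 0 0 0 0 0 -1"

```text
clock: 39.05
tcp_pos: [0.5725, 0.1147, 0.0803]
orientation: [0.0, 0.691, 0.723, 0.0]
wrist_force: [-3.4, -0.7, 0.9]
finger_gap: 0.0232
grip_force: 90.8
```

Emit:
step_arm --pt "0 0 -0.5 0 0 0 -1" --pt "0 0 0 0 0 0 -1"

```text
clock: 39.25
tcp_pos: [0.5725, 0.1147, 0.0802]
orientation: [0.0, 0.691, 0.723, 0.0]
wrist_force: [-5.1, -0.8, 5.0]
finger_gap: 0.0232
grip_force: 91.0
```

Contact. I release, lift, and move the arm clear of the top view.

Emit:
step_arm --pt "0 0 0 0 0 0 0.2" --pt "0 0 0 0 0 0 0.2" --pt "0 0 20 0 0 0 0.2" --pt "0 0 40 0 0 0 0.2" --pt "-5 5 40 0 0 0 0.2"

```text
clock: 39.75
tcp_pos: [0.5677, 0.1193, 0.1795]
orientation: [0.0, 0.692, 0.722, -0.0]
wrist_force: [1.5, 0.1, 0.4]
finger_gap: 0.0511
grip_force: 0.0
```

Emit:
step_arm --pt "-20 30 20 0 0 0 0.2" --pt "-25 40 0 0 0 0 0.2" --pt "-25 40 0 0 0 0 0.2" --pt "-25 40 0 0 0 0 0.2" --pt "-25 40 0 0 0 0 0.2"

```text
clock: 40.25
tcp_pos: [0.447, 0.3113, 0.1995]
orientation: [0.0, 0.691, 0.722, 0.001]
wrist_force: [0.8, -0.1, -0.1]
finger_gap: 0.051
grip_force: 0.0
```

Emit:
step_arm --pt "-25 40 0 0 0 0 0.2" --pt "-25 40 0 0 0 0 0.2" --pt "-10 20 0 0 0 0 0.2" --pt "0 0 0 0 0 0 0.2" --pt "0 0 0 0 0 0 0.2"

```text
clock: 40.75
tcp_pos: [0.3874, 0.4102, 0.199]
orientation: [0.0, 0.691, 0.723, 0.0]
wrist_force: [0.7, -0.4, -0.2]
finger_gap: 0.0514
grip_force: 0.0
```

```bash
python3 - <<'E'
from workcell import *
from h import *
D={n:read_camera(n) for n in("top","side")}
nb=lambda I:(I[:,:,0].astype(int)-I[:,:,2]<15)
for n,d in D.items():
  c=cloud(d);z=c[:,:,2]
  for nm,x,y,r,zl,zh in(("bar",.572,.116,.058,.058,.074),("barknob",.572,.116,.04,.088,.12),("roundknob",.587,-.066,.04,.088,.12)):
    m=(np.hypot(c[:,:,0]-x,c[:,:,1]-y)<r)&(z>zl)&(z<zh)&nb(d["image"])
    k,l,s,_=cv2.connectedComponentsWithStats(m.astype(np.uint8));P=c[l==1+np.argmax(s[1:,4])];q=rect(P);print(n,nm,len(P),q[0],q[1],round((q[2]+180)%180-90,1),"zmed",np.median(P[:,2]).round(4))
cv2.imwrite("pics/end.png",np.hstack([cv2.resize(D["top"]["image"][180:360,140:460,::-1],(480,270)),cv2.resize(D["side"]["image"][130:430,260:460,::-1],(300,450))[:270]])) if 0 else None
a=cv2.resize(D["top"]["image"][170:370,210:460,::-1],(500,400));b=cv2.resize(D["side"]["image"][160:360,270:420,::-1],(300,400))
cv2.imwrite("pics/end.png",np.hstack([a,b]));print(get_state()["tcp_pos"])
E
```

```text
top bar 542 [573.6 115.4] [45.  90.2] 7.6 zmed 0.0659
top barknob 96 [573.4 115.1] [23.8 24.2] 63.8 zmed 0.0995
top roundknob 88 [588.  -68.1] [22.  24.6] -1.1 zmed 0.1
side bar 662 [573.2 117. ] [46.8 90.5] 7.4 zmed 0.0658
side barknob 131 [573.6 118.2] [22.1 28.5] -87.7 zmed 0.0986
side roundknob 106 [588.4 -63.5] [24.5 24.7] 35.0 zmed 0.0989
[0.38800029 0.40910608 0.19888335]
```

View pics/end.png

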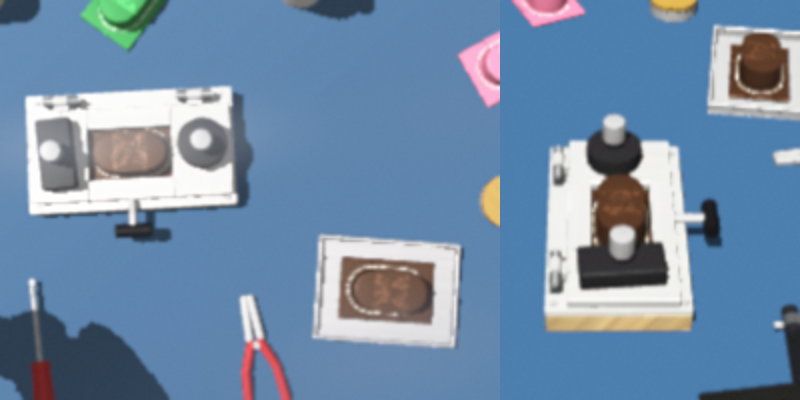

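Both weights are back within about 2 mm, and the bar is at its former angle (7.6° against 7.5°). The bonded cover lies flat in the tray at (387,290), and the frame is shut over the new cover.

```bash
python3 -c "
from workcell import *
print(hand_in())"
```

```text
the job is handed in; nothing more can be done
None
```

The changeover is done and handed in at about 41 s: the bonded cover lies flat in the tray, the new cover is in the nest under the shut frame, and both weights are back within about 2 mm with the bar turned as before.

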